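Clip the oven thermometer onto the roasting dish

ROBOT

A 6-joint arm with a two-finger parallel gripper is mounted at the origin on a cart in front of the work surface, level with it; the furniture and walls round the work are solid. World frame = base frame: x ahead of the robot, y to its left, z up, the work surface at z = 0. Lengths are in mm, angles in rad, forces in N, time in s.
With the tool pointing down it reaches from about 250 to 800 mm from the base axis. Payload 3.9 kg.
Tool frame: the origin (TCP) lies on the centre line of the jaws, within the pads' length; the fingertips stand 17 mm ahead of it and the grasp point (between the pads) lies 2 mm behind it (tcp_to_tips is the y of the fingertips in the tool frame, in mm); y points along the fingers, z is the direction in which the jaws open and shut, and the axes are right-handed (so a half turn about y gives the same grasp; the last joint's range is limited). The gripper opens to 85 mm and grips with 20 to 120 N. Pads are 22 mm wide; open, the fingers measure 114 mm over their backs; the gripper's body (76 mm by 85 mm) begins 54 mm behind the grasp point. The pads swing forward as they close: fully open they stand 13 mm farther back than shut.
Start: joints at [1.311, 0.26, -0.138, 1.173, 0, 1.571], TCP at [134.862, 507.373, 214.204] pointing down, gripper open.
Joint ranges: [-2.78, 2.78], [-0.83, 1.72], [-1.28, 1.37], [-1.9, 2.12], [-1.57, 1.48], [-3.14, 3.14]. Speed limits (rad/s): [2.57, 2.57, 3.14, 3.14, 3.14, 3.14].

INTERFACE

Orientations are given as a unit quaternion [x, y, z, w].
In Python, from plant import * gives the robot as it stands.
- The arm moves only by the tool play_rows, never from a script. Its argument "moves" is a list of rows, each an object of numbers: "tx", "ty", "tz": the shift along the tool's x, y, z in mm; "yaw": the turn about the tool's y in rad; "gripper": the opening, from -1 (shut) to 1 (fully open), so that 0 is half open. In form: [{"tx": .., "ty": .., "tz": .., "yaw": .., "gripper": ..}, ...]. A call has 1 to 20 rows; each row is the pose to reach, as a shift and turn from the pose commanded when the call began, along the tool's axes at that moment; what a row does not reach only later rows make up. A row lasts 1/8 s, in which the tool goes at most 62.5 mm and 10.7 degrees, less where a joint would pass 70% of its speed; a pose out of reach is approached as far as the arm can. A call with a gripper value outside its range is refused whole. The fingers move at their own pace and stop on an object; "squeeze" is the grip in N (left out, the last holds). Time passes only in rows, so rows that repeat a pose let the fingers close. It gives the time, the measured TCP pose, the force and the opening at its end, in the units of the state.
- sense(): the state, without advancing time (a new reading comes with each control period).
- capture(name): name is "scene" or "top" or "wrist"; returns a dict with "image" (480x640x3 uint8, blue, green, red), "K" (3x3 intrinsics, pixels), "dist_coeffs" ([k1, k2, p1, p2, k3] as OpenCV has them; the pictures are not rectified), "R" (3x3) and "t" (3): a world point X has camera coordinates R X + t; the wrist camera has in their place "tool_from_camera" (4x4, takes a point from camera to tool coordinates, whose origin is the TCP and whose axes are the tool frame's). Camera axes: x right, y down, z forward; pixel columns grow to the right and rows downward; lengths in mm; the calibration is good to about 2 mm. A picture is of the moment at which its call begins: read the wrist's pose just before it. There is no depth.
- close_job(): hands the job in, once; it reports no verdict.
The state is a dict: "t": time; "joint_pos": joint angles; "joint_velocities": joint speeds; "joint_torque": joint torques, N m; "tcp_pos": TCP position; "tcp_rot": TCP orientation; "ft_force": force on the tool from outside, world axes, zero at the start; "wrist_torque": the same for the moment, N m; "gripper_width": opening from 0.0 (shut) to 1.0 (fully open).
Only numpy, scipy, OpenCV 4.12 (cv2) and the standard library are available. Lean on these libraries where they do the work, as an engineer would, in place of code of your own. Each camera call takes 0.05 s, during which the arm holds its last target. There are 200 camera calls.

TASK

The roast needs its oven thermometer: slide back the clear lid of the wooden box that covers the clip with the round dial, squeeze that clip's tails to free it and lift it out. Clip it onto the edge of the roasting dish nearest you, near the middle of that edge, upright, dial outside the dish, pushed down until it sits on the rim, and let go. Leave the plain clip and the dish where they are, and finish with both lids slid fully shut.

Things in the scene. Friction and masses are not known exactly. Their poses are not given: they have to be found in the camera images.
- box: Fixed light-wood box, 185 (x) x 290 (y) x 113 mm high, 10 mm walls, origin at the centre of its underside; x away from the robot, y to the robot's left, z up. Two compartments, inside 165 (x) x 132 mm (y); one clip stands in each, at y = +78 or -78 mm (which varies), clipped on a 6 mm thick upright strip (along y, at x = 0, top 39.5 mm up). Clear lid undersides: 101 and 107 mm up.
- lid_left (a joint): Slide (m) of the lid over the +y compartment, the lower lid: 0 shut; grows to 0.12 as it slides toward box -y, under the other lid, leaving the compartment open from box y = 20 to 135 mm. About 1.5 N moves it; it stays where left.
- lid_right (a joint): Slide (m) of the lid over the -y compartment, the upper lid: 0 shut; grows to 0.12 as it slides toward box +y, over the other lid, leaving the compartment open from box y = -20 to -135 mm. About 1.5 N moves it; it stays where left.
- lid_left_tab (a point): Aluminium grip bar on the left lid's outer (+y) end, 60 (box x) x 10 mm (box y): point in its middle, 10 mm below its top, 121 mm above the worktop when the top is at 131. The lid surface beside it is 105 mm up (right lid: 111). Moves with the lid.
- lid_right_tab (a point): The same on the right lid's outer (-y) end.
- thermo_grip (a point): Thermometer clip (has a round white dial), 75 g, 24 mm wide along y: point between its black tails where to squeeze, 32 mm above the hinge, 19 mm below the tails' tops. z up to the tails, x square to the jaws, dial on the -x side; as stored, axes are parallel to the box's. Tails are 33 mm across (x) here, 40 at the top; squeezed along x (about 11 N) they stop parallel, 20 mm across outside.
- thermo_hinge (a point): The thermometer clip's hinge, 32 mm below the squeeze point. Its pin (radius 4.5 mm) stops on the rim of what is clipped, so its seated centre is 4.5 mm above the rim. Steel jaws reach 35 mm below it, about 20 mm apart at the tips when squeezed; a spring shuts them. The 40 mm dial below it faces up and out and reaches 45 mm out to -x.
- thermo_lever (a joint): Opening of the thermometer's clip, rad: 0 gripping a 6 mm wall, 0.4 fully squeezed, -0.15 shut on nothing.
- plain_clip_grip (a point): The other clip: same size and shape, but without a dial; same point between its tails.
- dish: Loose white stoneware roasting dish, 1.6 kg, 180 (x) x 260 (y) x 60 mm high, walls 6 mm thick, with an onion (to 88 mm high) and a lemon lying in its far half. Origin: centre of its underside; x points away from the robot, y to its left, z up.
- dish_near_edge (a point): Middle of the top of the dish's long wall nearest the robot (dish x = -87 mm), on the wall's centre line, 60 mm above the worktop; axes as the dish.

How it is judged (in metres and radians):
On the way, in this order (a step that is already met when the one before it is completed fails the run):
1. the lid above the thermometer is slid open while the thermometer is still in the box (horizontal distance between thermo_hinge and box below 0.1 m and ((y of thermo_hinge in the frame of box above 0 m and value of joint lid_left above 0.08 m) or (y of thermo_hinge in the frame of box below 0 m and value of joint lid_right above 0.08 m))), for 0.1 s.
2. the thermometer is lifted clear of the box (height (world z) of thermo_hinge above 0.14 m), for 0.05 s.
3. the thermometer is clipped on the dish's near edge and let go (distance between thermo_hinge and dish_near_edge below 0.06 m and z of thermo_hinge in the frame of dish_near_edge below 0.014 m and value of joint thermo_lever between -0.07 and 0.08 rad and contact force between thermo and the fingers below 0.1 N), for 0.2 s.
At the end, for the whole second after the job is handed in: Thermometer clip grips the dish's near wall: hinge within 8 mm of its centre line, 50 mm of its middle, at most 12 mm above the rim, upright (0.2 rad), square (0.25 rad), dial outside, clip joint -0.07 to 0.08 rad; both lids within 8 mm of shut; at rest (x of thermo_hinge in the frame of dish_near_edge between -0.008 and 0.008 m and y of thermo_hinge in the frame of dish_near_edge between -0.05 and 0.05 m and z of thermo_hinge in the frame of dish_near_edge between 0 and 0.012 m and z of thermo_grip in the frame of dish_near_edge above 0.028 m and angle between the x axis of thermo_grip and the x axis of dish, either way round below 0.25 rad and angle between thermo_grip's own z axis and vertical below 0.2 rad and x of dish in the frame of thermo_grip above 0.05 m and value of joint thermo_lever between -0.07 and 0.08 rad and value of joint each of lid_left, lid_right below 0.008 m and velocity of joint thermo_lever below 0.1 rad/s and linear speed of dish below 0.01 m/s); the robot touches nothing.
It fails at once if the plain clip is pulled off its place (more than 30 mm) (distance of plain_clip_grip from where it was at the start of the episode above 0.03 m).
It fails at once if the dish is pushed away (more than 40 mm) (distance of dish from where it was at the start of the episode above 0.04 m).
It fails at once if the dish is tipped (angle between dish's own z axis and vertical above 0.15 rad).
It also fails if it takes over 66 s, if anything falls off the work surface, if the arm or the gripper's body presses on something with over 40 N, if the wrist force passes 120 N, or if a joint passes its speed limit or range.

## Working session

There is one attempt and no reset: what is moved stays moved. The work goes in short steps, Python scripts to look and compute and a tool call to move; the robot and the scene stay as the last step left them, time stands still between calls to the robot, and variables do not carry over. Pictures are saved under pics/ and viewed, about 8 in all and at most 12, crops included, and the job is handed in when it is done.

Besides the shell and the picture viewer there is one more tool, called after "Call:" as name(argument=value, ...) on one line, values as JSON. play_rows: Moves the arm, as the interface text tells. Its arguments: {"type":"object","properties":{"moves":{"type":"array","items":{"type":"object","properties":{"tx":{"type":"number"},"ty":{"type":"number"},"tz":{"type":"number"},"yaw":{"type":"number"},"gripper":{"type":"number"}}}},"squeeze":{"type":"number"}},"required":["moves"]}

```bash
mkdir -p pics; ls; cat > h.py <<'E'
from plant import *
import numpy as np, cv2
from scipy.spatial.transform import Rotation as Ro
def ray(c,uv):
    p=cv2.undistortPoints(np.array([[uv]],float),np.array(c["K"]),np.array(c["dist_coeffs"]))[0,0]
    R=np.array(c["R"]);t=np.array(c["t"])
    return -R.T@t, R.T@np.array([p[0],p[1],1])
def onz(c,uv,z):
    o,d=ray(c,uv); return o+d*(z-o[2])/d[2]
def wristcap():
    s=sense(); c=capture("wrist"); T=np.array(c["tool_from_camera"]); Rt=Ro.from_quat(s["tcp_rot"]).as_matrix()
    Rc=Rt@T[:3,:3]; tc=Rt@T[:3,3]+np.array(s["tcp_pos"])
    c["R"]=Rc.T; c["t"]=-Rc.T@tc; return c
def proj(c,X):
    return cv2.projectPoints(np.array([X],float),cv2.Rodrigues(np.array(c["R"]))[0],np.array(c["t"],float),np.array(c["K"]),np.array(c["dist_coeffs"]))[0][0,0]
E
python3 - <<'E'
from h import *
import pickle
s=sense();print(s)
print(Ro.from_quat(s["tcp_rot"]).as_matrix().round(3))
d={}
for n in("scene","top"):
    d[n]=capture(n);cv2.imwrite(f"pics/{n}0.png",d[n]["image"])
    print(n,(-np.array(d[n]["R"]).T@d[n]["t"]).round())
pickle.dump(d,open("c0.pkl","wb"))
E
```

```text
pics
{'t': 0.0, 'joint_pos': array([ 1.31096700e+00,  2.60642614e-01, -1.39369586e-01,  1.17270358e+00,
       -1.06990131e-05,  1.57076362e+00]), 'joint_velocities': array([-2.27886572e-04,  1.36862451e-03,  6.16371990e-04,  1.61238837e-03,
       -6.91254679e-04,  6.58299625e-05]), 'joint_torque': array([ 2.89772815e-04, -4.05681682e+01,  2.53919828e+01,  1.86893233e-02,
        1.42906169e-04,  4.56467589e-06]), 'tcp_pos': array([134.7003667 , 506.68536894, 213.38645151]), 'tcp_rot': array([ 0.70182253, -0.09167801,  0.09150966, -0.70047573]), 'ft_force': array([ 0.08964361, -0.2672331 , -0.68194395]), 'wrist_torque': array([ 0.01237159, -0.00095961, -0.01137089]), 'gripper_width': 1.0044735561807998}
[[ 0.966 -0.     0.257]
 [-0.257 -0.002  0.966]
 [ 0.    -1.    -0.002]]
scene [-151. -585.  878.]
top [ 307.    4. 1134.]
```

View pics/top0.png

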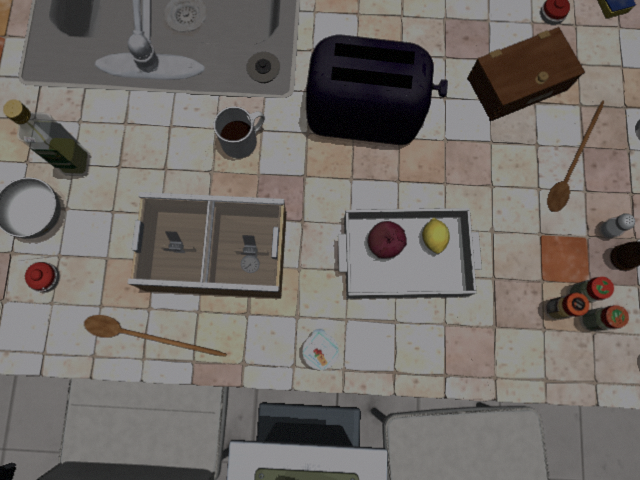

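View pics/scene0.png

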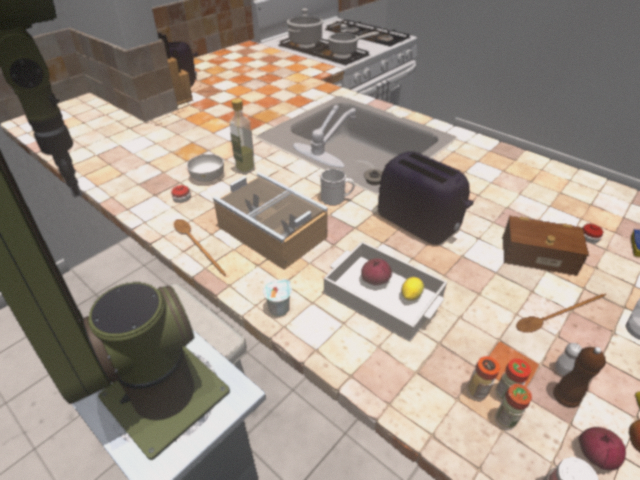

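Top view: the dial is in the right compartment at about (250,264), the right lid's tab is at (275,243) and the left tab at (137,237). The dish's near rim lies around row 293, cols 348–473. The scene view shows the same layout. Next I'll enlarge the box and the dish.

```bash
python3 - <<'E'
from h import *
import pickle
d=pickle.load(open("c0.pkl","rb"))
im=d["top"]["image"]
a=cv2.resize(im[190:300,125:290],None,fx=2.7,fy=2.7,interpolation=cv2.INTER_CUBIC)
b=cv2.resize(im[200:305,332:497],None,fx=2.7,fy=2.7,interpolation=cv2.INTER_CUBIC)
cv2.imwrite("pics/crop0.png",np.clip(np.vstack([a,b])*1.4,0,255).astype(np.uint8))
E
```

```text
(no output)
```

View pics/crop0.png

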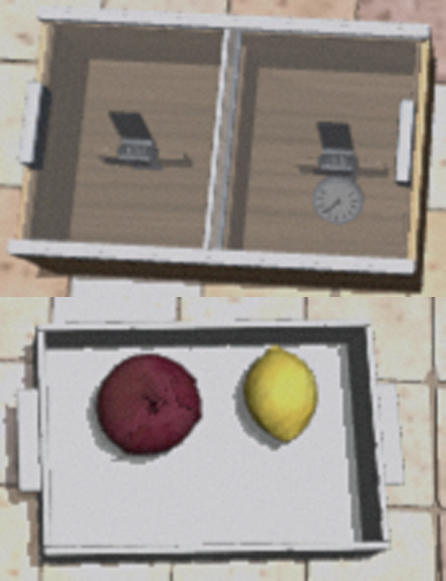

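The crop shows the box rails (outer corners about (40,10), (430,24), (10,253), (413,272)), the tabs at (32,122) and (405,142), the dial clip's tail tops near (338,133), and the dish's near rim running from (42,550) to (388,548).

```bash
python3 - <<'E'
from h import *
import pickle
d=pickle.load(open("c0.pkl","rb"));c=d["top"]
A=lambda u,v:(u/2.7+125-.5,v/2.7+190-.5)
B=lambda u,v:(u/2.7+332-.5,(v-297)/2.7+200-.5)
print(np.array(c["R"]).round(3))
for n,p in dict(TL=(40,10),TR=(430,24),BL=(10,248),BR=(413,272)).items(): print(n,onz(c,A(*p),113).round(1))
for n,p,z in (("Ltab",(34,122),131),("Rtab",(406,142),131),("tailfar",(336,122),90),):print(n,onz(c,A(*p),z).round(1))
for n,p in dict(nl=(42,550),nr=(388,548),fl=(40,328),fr=(368,326)).items(): print(n,onz(c,B(*p),60).round(1))
E
```

```text
[[ 0.054 -0.999  0.004]
 [-0.977 -0.054 -0.208]
 [ 0.208  0.008 -0.978]]
TL [622.8 363.8 113. ]
TR [627.9  75.6 113. ]
BL [445.  363.6 113. ]
BR [443.7  75.6 113. ]
Ltab [533.8 351.5 131. ]
Rtab [533.9  85.6 131. ]
tailfar [555.5 141.9  90. ]
nl [452.5 -61.2  60. ]
nr [ 468.2 -319.7   60. ]
fl [624.5 -52.6  60. ]
fr [ 640.3 -305.7   60. ]
```

Call:
play_rows(moves=[{"tx":120,"ty":-60,"tz":-62,"yaw":0.18,"gripper":-1},{"tx":160,"ty":-87,"tz":-83,"yaw":0.36,"gripper":-1},{"tx":200,"ty":-87,"tz":-104,"yaw":0.54,"gripper":-1},{"tx":245,"ty":-87,"tz":-127,"yaw":0.72,"gripper":-1},{"tx":290,"ty":-87,"tz":-151,"yaw":0.9,"gripper":-1},{"tx":340,"ty":-87,"tz":-177,"yaw":1.08,"gripper":-1},{"tx":390,"ty":-87,"tz":-203,"yaw":1.26,"gripper":-1},{"tx":440,"ty":-87,"tz":-229,"yaw":1.311,"gripper":-1},{"tx":481,"ty":-87,"tz":-250,"yaw":1.311,"gripper":-1},{"tx":481,"ty":-87,"tz":-250,"yaw":1.311,"gripper":-1},{"tx":481,"ty":-87,"tz":-250,"yaw":1.311,"gripper":-1},{"tx":481,"ty":-87,"tz":-250,"yaw":1.311,"gripper":-1}])

```text
t: 1.6
tcp_pos: [534.4, 143.1, 301.3]
tcp_rot: [0.501, -0.5, 0.499, -0.5]
ft_force: [0.4, -0.0, -0.6]
gripper_width: 0.0
```

```bash
python3 - <<'E'
from h import *
import pickle
s=sense();print(s["t"],s["tcp_pos"],s["joint_pos"].round(3),s["ft_force"]);print(Ro.from_quat(s["tcp_rot"]).as_matrix().round(3))
c=wristcap();pickle.dump(c,open("w1.pkl","wb"));cv2.imwrite("pics/w1.png",c["image"])
print((-np.array(c["R"]).T@c["t"]).round(),c["R"].round(2))
for X in ((535,141.5,95),(535,141.5,39.5),(535,85.6,131)):print(proj(c,X))
E
```

```text
1.6 [534.42436132 143.13245648 301.26387588] [0.262 0.291 0.131 1.411 0.    1.831] [ 0.4117747  -0.04986983 -0.60322402]
[[ 0.002 -0.001  1.   ]
 [-1.     0.     0.002]
 [-0.    -1.    -0.001]]
[534. 227. 461.] [[ 1.    0.   -0.  ]
 [ 0.   -0.95  0.32]
 [-0.   -0.32 -0.95]]
[317.54962153 200.6191531 ]
[317.48039367 188.45183907]
[317.42475613 272.29668449]
```

View pics/w1.png

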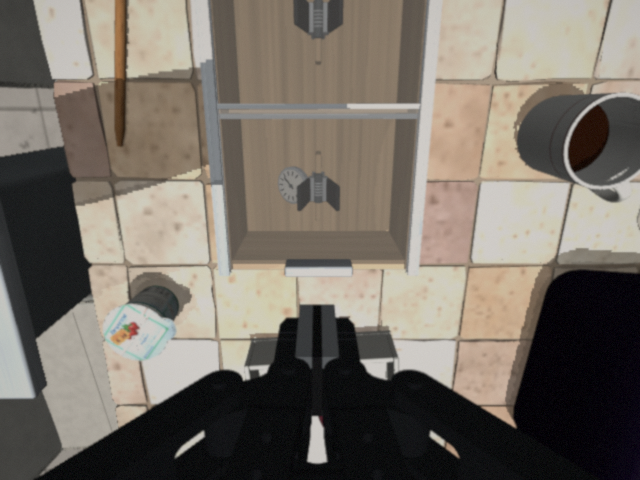

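The wrist view shows the dial at (292,184), the tails spanning cols 298–340 around row 190, the right tab at rows 261–275 and cols 285–352, and the box rails at cols 222 and 413 near the bottom.

```bash
python3 - <<'E'
from h import *
import pickle
c=pickle.load(open("w1.pkl","rb"))
for n,p,z in (("tailL",(298,191),95),("tailR",(340,191),95),("hinge",(318.5,189),50),("tabL",(285,264),131),("tabR",(352,264),131),("tab top back",(318,261),131),("tab top front",(318,270),131),("railL in/out near",(217,272),113),("railLin",(229,272),113),("railR",(408,272),113),("railRout",(420,272),113),("railtopL",(192,5),113),("railtopR",(439,5),113)):print(n,onz(c,p,z).round(1))
E
```

```text
tailL [517.2 150.4  95. ]
tailR [555.4 150.5  95. ]
hinge [536.  143.1  50. ]
tabL [506.7  93.4 131. ]
tabR [565.1  93.5 131. ]
tab top back [535.5  96.3 131. ]
tab top front [535.5  87.8 131. ]
railL in/out near [442.1  78.  113. ]
railLin [453.2  78.  113. ]
railR [618.8  78.4 113. ]
railRout [629.9  78.4 113. ]
railtopL [440.5 295.2 113. ]
railtopR [625.5 295.5 113. ]
```

Call:
play_rows(moves=[{"tx":50,"ty":30,"tz":1,"gripper":-1},{"tx":85,"ty":80,"tz":1,"gripper":-1},{"tx":85,"ty":130,"tz":1,"gripper":-1},{"tx":85,"ty":166,"tz":1,"gripper":-1},{"tx":85,"ty":166,"tz":1,"gripper":-1},{"tx":72,"ty":166,"tz":1,"gripper":-1},{"tx":55,"ty":166,"tz":1,"gripper":-1},{"tx":35,"ty":166,"tz":1,"gripper":-1},{"tx":15,"ty":166,"tz":1,"gripper":-1},{"tx":-5,"ty":166,"tz":1,"gripper":-1},{"tx":-22,"ty":166,"tz":1,"gripper":-1},{"tx":-35,"ty":166,"tz":1,"gripper":-1},{"tx":-42,"ty":166,"tz":1,"gripper":-1},{"tx":-42,"ty":166,"tz":1,"gripper":-1}])

```text
schema error: expected keys tx, ty, tz, yaw, gripper
```

```bash
python3 - <<'E'
from h import *
import pickle
s=sense();print(s["t"],s["tcp_pos"],s["ft_force"])
c=capture("top");w=wristcap();pickle.dump((c,w),open("c2.pkl","wb"))
a=cv2.resize(c["image"][185:305,125:295],None,fx=3,fy=3)
b=cv2.resize(w["image"],(480,360))
cv2.imwrite("pics/c2.png",np.hstack([cv2.resize(a,(400,282)),cv2.resize(b,(376,282))]))
E
```

```text
1.65 [534.46967442 143.23182725 301.41020054] [-0.24229935  0.18628674 -0.06277915]
```

View pics/c2.png

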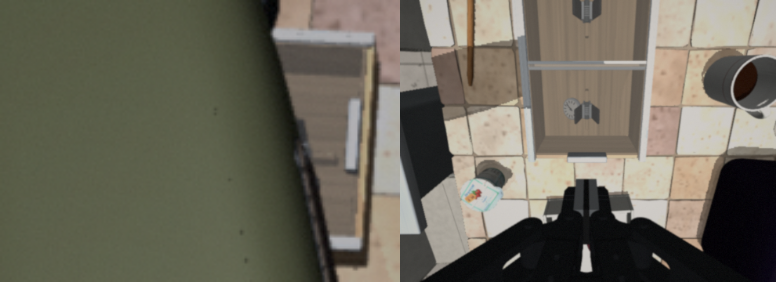

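The move was refused because the rows left out yaw, so nothing moved. The picture shows the lid still shut, and the arm hides the box from the top camera. I'll send it again with yaw in every row.

Call:
play_rows(moves=[{"tx":50,"ty":30,"tz":1,"yaw":0,"gripper":-1},{"tx":85,"ty":80,"tz":1,"yaw":0,"gripper":-1},{"tx":85,"ty":130,"tz":1,"yaw":0,"gripper":-1},{"tx":85,"ty":166,"tz":1,"yaw":0,"gripper":-1},{"tx":85,"ty":166,"tz":1,"yaw":0,"gripper":-1},{"tx":72,"ty":166,"tz":1,"yaw":0,"gripper":-1},{"tx":55,"ty":166,"tz":1,"yaw":0,"gripper":-1},{"tx":35,"ty":166,"tz":1,"yaw":0,"gripper":-1},{"tx":15,"ty":166,"tz":1,"yaw":0,"gripper":-1},{"tx":-5,"ty":166,"tz":1,"yaw":0,"gripper":-1},{"tx":-22,"ty":166,"tz":1,"yaw":0,"gripper":-1},{"tx":-35,"ty":166,"tz":1,"yaw":0,"gripper":-1},{"tx":-42,"ty":166,"tz":1,"yaw":0,"gripper":-1},{"tx":-42,"ty":166,"tz":1,"yaw":0,"gripper":-1}])

```text
t: 3.5
tcp_pos: [536.5, 184.4, 135.1]
tcp_rot: [0.5, -0.5, 0.5, -0.5]
ft_force: [-1.1, -0.1, -0.3]
gripper_width: 0.004
```

```bash
python3 - <<'E'
from h import *
s=sense();print(s["t"],s["tcp_pos"],s["ft_force"])
w=wristcap();c=capture("scene")
b=cv2.resize(w["image"],(440,330))
a=cv2.resize(c["image"][150:300,190:350],(352,330))
cv2.imwrite("pics/c3.png",np.hstack([a,b]))
E
```

```text
3.5 [536.46871577 184.40175719 135.06859184] [-1.06787549 -0.13142305 -0.26188537]
```

View pics/c3.png

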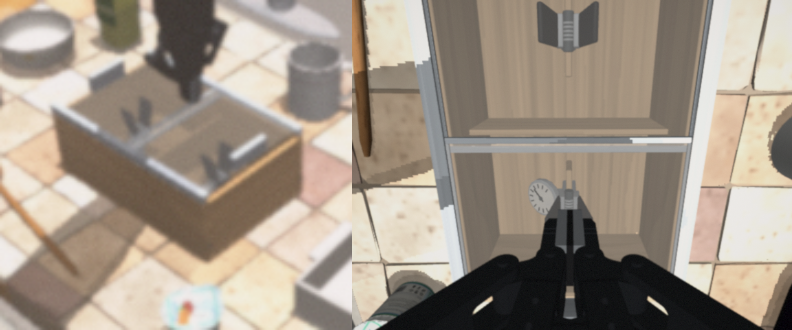

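The tab still shows in its old place, at (250,148) in the scene crop, so the fingers didn't take it along. I'll go back and repeat it in stages, checking the pose before I push.

Call:
play_rows(moves=[{"tx":0,"ty":-50,"tz":0,"yaw":0,"gripper":-1},{"tx":60,"ty":-60,"tz":0,"yaw":0,"gripper":-1},{"tx":120,"ty":-60,"tz":0,"yaw":0,"gripper":-1},{"tx":134,"ty":-40,"tz":0,"yaw":0,"gripper":-1},{"tx":134,"ty":0,"tz":0,"yaw":0,"gripper":-1},{"tx":134,"ty":2,"tz":0,"yaw":0,"gripper":-1},{"tx":134,"ty":2,"tz":0,"yaw":0,"gripper":-1}])

```text
t: 4.47
tcp_pos: [536.8, 50.1, 133.9]
tcp_rot: [0.5, -0.5, 0.5, -0.5]
ft_force: [-0.1, -0.1, -0.4]
gripper_width: 0.001
```

```bash
python3 - <<'E'
from h import *
s=sense();print(s["t"],s["tcp_pos"],s["ft_force"])
w=wristcap();c=capture("scene")
b=cv2.resize(w["image"],(440,330))
a=cv2.resize(c["image"][150:300,190:350],(352,330))
cv2.imwrite("pics/c4.png",np.hstack([a,b]))
E
```

```text
4.475 [536.75295876  50.07297772 133.94056467] [-0.14289414 -0.1356376  -0.39046515]
```

View pics/c4.png

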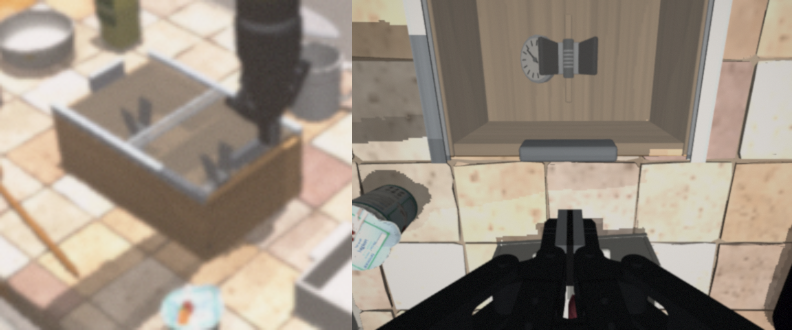

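Now the lid is shut, with the tab at (568,150) in the wrist half of the picture, and the shut fingers are in front of it at (570,215). I'll push part of the way and check.

Call:
play_rows(moves=[{"tx":-10,"ty":1,"tz":0,"yaw":0,"gripper":-1},{"tx":-20,"ty":1,"tz":0,"yaw":0,"gripper":-1},{"tx":-30,"ty":1,"tz":0,"yaw":0,"gripper":-1},{"tx":-40,"ty":1,"tz":0,"yaw":0,"gripper":-1},{"tx":-50,"ty":1,"tz":0,"yaw":0,"gripper":-1},{"tx":-60,"ty":1,"tz":0,"yaw":0,"gripper":-1},{"tx":-60,"ty":1,"tz":0,"yaw":0,"gripper":-1}])

```text
t: 5.45
tcp_pos: [536.5, 110.9, 132.1]
tcp_rot: [0.5, -0.5, 0.5, -0.5]
ft_force: [0.7, 0.7, 0.3]
gripper_width: 0.001
```

```bash
python3 - <<'E'
from h import *
s=sense();print(s["t"],s["tcp_pos"],s["ft_force"])
w=wristcap();c=capture("scene")
b=cv2.resize(w["image"],(440,330))
a=cv2.resize(c["image"][150:300,190:350],(352,330))
cv2.imwrite("pics/c5.png",np.hstack([a,b]))
E
```

```text
5.45 [536.49821219 110.92763737 132.14036651] [0.66897545 0.679805   0.27243878]
```

View pics/c5.png

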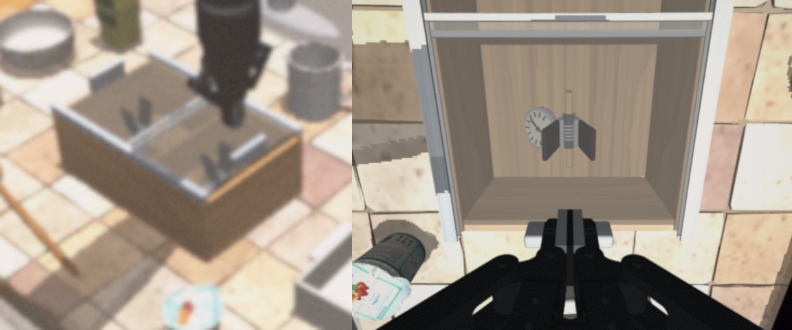

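```bash
python3 - <<'E'
import plant; print([n for n in dir(plant) if n[0]!='_'], getattr(plant,'tcp_to_tips',None))
from h import *
c=capture("scene")
for z in (105,115,125,135,150):print(z,proj(c,(536.5,111,z)))
for y in(88,92,205):print("tab",y,proj(c,(536,y,131)))
import pickle
w=wristcap()
for z in (115,132,150):print(z,proj(w,(536.5,111,z)))
print(proj(w,(536,88,131)))
g=cv2.cvtColor(c["image"],cv2.COLOR_BGR2GRAY)
print(g[196:214,292:302])
E
```

```text
['IKError', 'capture', 'close_job', 'sense', 'tcp_to_tips'] 17.0
105 [295.78749943 218.55690259]
115 [295.65421751 215.73397655]
125 [295.51960277 212.88103158]
135 [295.38363681 209.99761924]
150 [295.17711328 205.61437335]
tab 88 [301.40465786 214.62107915]
tab 92 [300.33682035 214.02801998]
tab 205 [271.57697524 198.05967991]
115 [316.98320729 286.14929656]
132 [317.00247054 302.78624215]
150 [317.02707967 324.02532628]
[315.88297649 346.88855008]
[[ 61  62  59  62  59  65  75  89 113 160]
 [ 57  58  60  60  63  66  73  85 106 143]
 [ 60  58  60  65  69  74  76  73  90 125]
 [ 58  62  60  70  76  76  76  74  90 115]
 [ 60  61  61  67  79  79  76  76  89 112]
 [ 60  61  64  70  78  80  76  74  89 107]
 [ 63  61  64  69  78  81  78  79  89 108]
 [ 64  60  60  69  75  83  80  80  97 117]
 [ 68  63  60  66  76  81  81  85 101 122]
 [ 71  64  62  67  77  85  78  85 106 125]
 [ 93  79  72  71  79  82  86  91 109 127]
 [116 102  89  84  86  94  99 109 121 127]
 [129 120 115 109 105 107 113 125 131 131]
 [130 132 127 124 123 125 128 132 134 133]
 [130 132 133 132 132 131 134 133 135 135]
 [133 133 135 134 133 133 134 131 133 132]
 [133 133 133 132 132 133 136 132 133 133]
 [129 132 131 131 130 131 135 132 133 134]]
```

The fingers passed over the tab. In the scene image their tips sit near z≈143, although the TCP reads 132, so the tips are higher than stated. I'll touch the tab top (131 mm) from above to measure this.

Call:
play_rows(moves=[{"tx":22,"ty":0,"tz":0,"yaw":0,"gripper":-1},{"tx":22,"ty":0,"tz":0,"yaw":0,"gripper":-1},{"tx":22,"ty":2,"tz":0,"yaw":0,"gripper":-1},{"tx":22,"ty":4,"tz":0,"yaw":0,"gripper":-1},{"tx":22,"ty":6,"tz":0,"yaw":0,"gripper":-1},{"tx":22,"ty":6,"tz":0,"yaw":0,"gripper":-1}])

```text
t: 6.4
tcp_pos: [536.3, 88.4, 125.9]
tcp_rot: [0.5, -0.5, 0.5, -0.5]
ft_force: [-0.6, 0.0, 0.1]
gripper_width: -0.004
```

Call:
play_rows(moves=[{"tx":0,"ty":1.5,"tz":0,"yaw":0,"gripper":-1},{"tx":0,"ty":3,"tz":0,"yaw":0,"gripper":-1},{"tx":0,"ty":3,"tz":0,"yaw":0,"gripper":-1}])

```text
t: 6.78
tcp_pos: [536.3, 88.2, 123.0]
tcp_rot: [0.5, -0.5, 0.5, -0.5]
ft_force: [-0.1, -0.1, -0.1]
gripper_width: -0.002
```

Call:
play_rows(moves=[{"tx":0,"ty":1.5,"tz":0,"yaw":0,"gripper":-1},{"tx":0,"ty":3,"tz":0,"yaw":0,"gripper":-1},{"tx":0,"ty":3,"tz":0,"yaw":0,"gripper":-1}])

```text
t: 7.15
tcp_pos: [536.4, 88.2, 120.0]
tcp_rot: [-0.5, 0.5, -0.5, 0.5]
ft_force: [-0.3, -0.5, 0.5]
gripper_width: 0.001
```

Call:
play_rows(moves=[{"tx":0,"ty":1.5,"tz":0,"yaw":0,"gripper":-1},{"tx":0,"ty":3,"tz":0,"yaw":0,"gripper":-1},{"tx":0,"ty":3,"tz":0,"yaw":0,"gripper":-1}])

```text
t: 7.52
tcp_pos: [536.4, 88.2, 117.0]
tcp_rot: [-0.5, 0.5, -0.5, 0.5]
ft_force: [-0.2, -0.1, 0.3]
gripper_width: 0.006
```

Call:
play_rows(moves=[{"tx":0,"ty":1.5,"tz":0,"yaw":0,"gripper":-1},{"tx":0,"ty":3,"tz":0,"yaw":0,"gripper":-1},{"tx":0,"ty":3,"tz":0,"yaw":0,"gripper":-1}])

```text
t: 7.9
tcp_pos: [536.5, 88.2, 114.1]
tcp_rot: [0.5, -0.5, 0.5, -0.5]
ft_force: [0.1, 0.5, -0.5]
gripper_width: 0.004
```

```bash
python3 - <<'E'
from h import *
s=sense();print(s["t"],s["tcp_pos"],s["ft_force"],s["joint_pos"])
w=wristcap();c=capture("scene")
a=cv2.resize(c["image"][170:260,230:350],(440,330),interpolation=cv2.INTER_CUBIC)
b=cv2.resize(w["image"][200:440,180:460],(385,330))
cv2.imwrite("pics/c6.png",np.hstack([a,b]))
E
```

```text
7.9 [536.47389297  88.19388446 114.10161934] [ 0.10460125  0.45692444 -0.52633471] [ 1.62941590e-01  3.52910636e-01 -2.75872162e-01  9.42111206e-01
 -5.67651218e-06  1.73371914e+00]
```

View pics/c6.png

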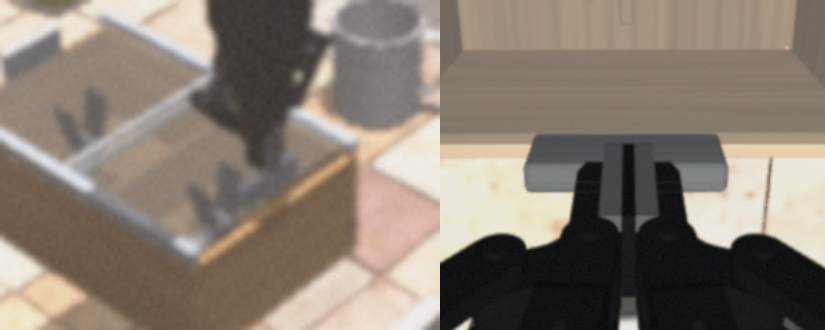

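The fingertips are right above the tab at (265,160) in the scene half with the TCP reading 114 and still no contact. I'll keep probing down in small steps.

Call:
play_rows(moves=[{"tx":0,"ty":1,"tz":0,"yaw":0,"gripper":-1},{"tx":0,"ty":2,"tz":0,"yaw":0,"gripper":-1},{"tx":0,"ty":2,"tz":0,"yaw":0,"gripper":-1}])

```text
t: 8.38
tcp_pos: [536.7, 88.2, 113.9]
tcp_rot: [-0.5, 0.5, -0.5, 0.5]
ft_force: [-3.5, -0.3, 11.4]
gripper_width: 0.001
```

Call:
play_rows(moves=[{"tx":0,"ty":1,"tz":0,"yaw":0,"gripper":-1},{"tx":0,"ty":2,"tz":0,"yaw":0,"gripper":-1},{"tx":0,"ty":2,"tz":0,"yaw":0,"gripper":-1}])

```text
t: 8.75
tcp_pos: [536.8, 88.2, 113.7]
tcp_rot: [-0.499, 0.499, -0.501, 0.501]
ft_force: [-6.9, -0.8, 20.3]
gripper_width: 0.0
```

Call:
play_rows(moves=[{"tx":0,"ty":1,"tz":0,"yaw":0,"gripper":-1},{"tx":0,"ty":2,"tz":0,"yaw":0,"gripper":-1},{"tx":0,"ty":2,"tz":0,"yaw":0,"gripper":-1}])

```text
t: 9.12
tcp_pos: [536.9, 88.4, 113.5]
tcp_rot: [-0.499, 0.499, -0.501, 0.501]
ft_force: [-10.2, -1.2, 32.4]
gripper_width: 0.002
```

Contact came at a TCP reading of 114 on a 131 mm surface, so the tips stand about 17 mm behind the reported TCP rather than ahead of it. I'll use tip z = TCP z + 17 from here on, back off, go around and push at the right height.

Call:
play_rows(moves=[{"tx":0,"ty":-30,"tz":0,"yaw":0,"gripper":-1},{"tx":38,"ty":-40,"tz":0,"yaw":0,"gripper":-1},{"tx":38,"ty":-20,"tz":0,"yaw":0,"gripper":-1},{"tx":38,"ty":6,"tz":0,"yaw":0,"gripper":-1},{"tx":38,"ty":6,"tz":0,"yaw":0,"gripper":-1},{"tx":28,"ty":6,"tz":0,"yaw":0,"gripper":-1},{"tx":18,"ty":6,"tz":0,"yaw":0,"gripper":-1},{"tx":8,"ty":6,"tz":0,"yaw":0,"gripper":-1},{"tx":-2,"ty":6,"tz":0,"yaw":0,"gripper":-1},{"tx":-12,"ty":6,"tz":0,"yaw":0,"gripper":-1}])

```text
t: 10.38
tcp_pos: [536.8, 101.0, 102.5]
tcp_rot: [-0.5, 0.5, -0.5, 0.5]
ft_force: [-0.3, -1.2, 0.6]
gripper_width: -0.004
```

Call:
play_rows(moves=[{"tx":-12,"ty":0,"tz":0,"yaw":0,"gripper":-1},{"tx":-24,"ty":0,"tz":0,"yaw":0,"gripper":-1},{"tx":-36,"ty":0,"tz":0,"yaw":0,"gripper":-1},{"tx":-48,"ty":0,"tz":0,"yaw":0,"gripper":-1},{"tx":-60,"ty":0,"tz":0,"yaw":0,"gripper":-1},{"tx":-70,"ty":0,"tz":0,"yaw":0,"gripper":-1},{"tx":-80,"ty":0,"tz":0,"yaw":0,"gripper":-1},{"tx":-86,"ty":0,"tz":0,"yaw":0,"gripper":-1},{"tx":-86,"ty":0,"tz":0,"yaw":0,"gripper":-1}])

```text
t: 11.5
tcp_pos: [536.3, 186.9, 102.0]
tcp_rot: [-0.5, 0.5, -0.5, 0.5]
ft_force: [0.0, 0.4, -0.3]
gripper_width: 0.001
```

```bash
python3 - <<'E'
from h import *
s=sense();print(s["t"],s["tcp_pos"],s["ft_force"])
w=wristcap();c=capture("scene")
a=cv2.resize(c["image"][150:270,200:350],(400,320),interpolation=cv2.INTER_CUBIC)
b=cv2.resize(w["image"],(400,320))
cv2.imwrite("pics/c7.png",np.hstack([a,b]))
E
```

```text
11.5 [536.32965931 186.91817034 102.04903019] [ 0.01709382  0.35825867 -0.27051458]
```

View pics/c7.png

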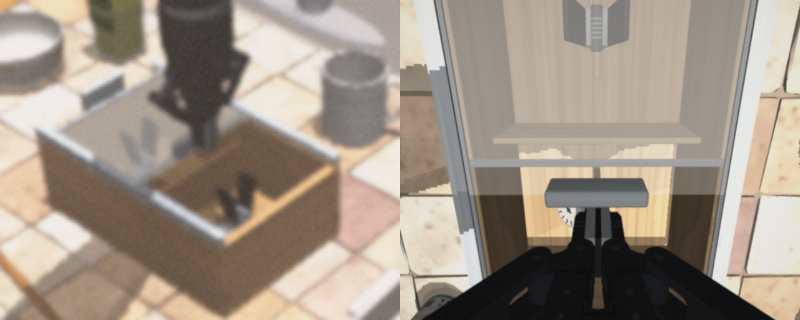

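The lid is open and the clip stands clear in the compartment, at (238,195) in the scene half. I'll lift, move over the clip, open the gripper and descend.

Call:
play_rows(moves=[{"tx":0,"ty":-40,"tz":0,"yaw":0,"gripper":-1},{"tx":0,"ty":-85,"tz":0,"yaw":0,"gripper":0},{"tx":30,"ty":-85,"tz":0,"yaw":0,"gripper":1},{"tx":44,"ty":-85,"tz":0,"yaw":0,"gripper":1},{"tx":44,"ty":-85,"tz":0,"yaw":0,"gripper":1},{"tx":44,"ty":-50,"tz":0,"yaw":0,"gripper":1},{"tx":44,"ty":-20,"tz":0,"yaw":0,"gripper":1},{"tx":44,"ty":0,"tz":0,"yaw":0,"gripper":1},{"tx":44,"ty":20,"tz":0,"yaw":0,"gripper":1},{"tx":44,"ty":40,"tz":0,"yaw":0,"gripper":1},{"tx":44,"ty":40,"tz":0,"yaw":0,"gripper":1}])

```text
t: 12.98
tcp_pos: [534.3, 142.3, 60.0]
tcp_rot: [0.502, -0.501, 0.499, -0.499]
ft_force: [-0.9, 0.6, 0.3]
gripper_width: 0.996
```

Call:
play_rows(moves=[{"tx":0,"ty":10,"tz":0,"yaw":0,"gripper":1},{"tx":0,"ty":20,"tz":0,"yaw":0,"gripper":1},{"tx":0,"ty":20,"tz":0,"yaw":0,"gripper":1}])

```text
t: 13.35
tcp_pos: [535.8, 142.1, 41.5]
tcp_rot: [0.5, -0.5, 0.5, -0.5]
ft_force: [-0.2, -0.7, -0.5]
gripper_width: 1.0
```

Before closing I'll look from the wrist and scene cameras.

```bash
python3 - <<'E'
from h import *
w=wristcap();c=capture("scene")
a=cv2.resize(c["image"][150:270,200:350],(400,320),interpolation=cv2.INTER_CUBIC)
b=cv2.resize(w["image"][160:480,120:520],(400,320))
cv2.imwrite("pics/c8.png",np.hstack([a,b]))
print(proj(w,(536,142,76)),proj(w,(536,142,95)))
E
```

```text
[317.26765305 350.69066374] [317.25903578 385.76450461]
```

View pics/c8.png

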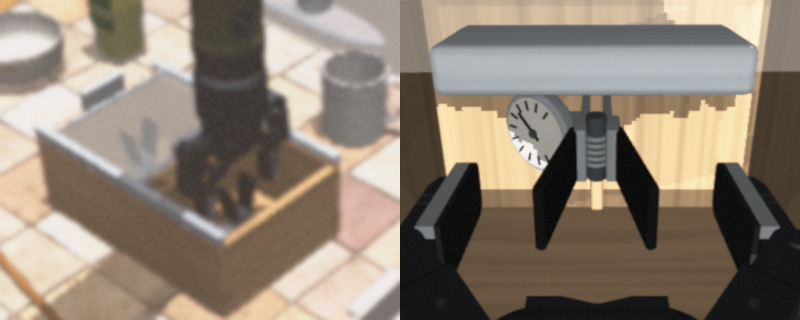

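The fingers straddle the tails evenly: pads at cols 450 and 745, tails between 540 and 655. Closing.

Call:
play_rows(moves=[{"tx":0,"ty":0,"tz":0,"yaw":0,"gripper":-1},{"tx":0,"ty":0,"tz":0,"yaw":0,"gripper":-1},{"tx":0,"ty":0,"tz":0,"yaw":0,"gripper":-1},{"tx":0,"ty":0,"tz":0,"yaw":0,"gripper":-1},{"tx":0,"ty":0,"tz":0,"yaw":0,"gripper":-1},{"tx":0,"ty":0,"tz":0,"yaw":0,"gripper":-1},{"tx":0,"ty":0,"tz":0,"yaw":0,"gripper":-1},{"tx":0,"ty":0,"tz":0,"yaw":0,"gripper":-1}], squeeze=40)

```text
t: 14.45
tcp_pos: [536.9, 142.6, 44.5]
tcp_rot: [-0.499, 0.5, -0.5, 0.501]
ft_force: [-4.7, 0.0, 14.4]
gripper_width: 0.228
```

Call:
play_rows(moves=[{"tx":0,"ty":-5,"tz":0,"yaw":0,"gripper":-1},{"tx":0,"ty":-12,"tz":0,"yaw":0,"gripper":-1},{"tx":0,"ty":-25,"tz":0,"yaw":0,"gripper":-1},{"tx":0,"ty":-45,"tz":0,"yaw":0,"gripper":-1},{"tx":0,"ty":-70,"tz":0,"yaw":0,"gripper":-1},{"tx":0,"ty":-95,"tz":0,"yaw":0,"gripper":-1},{"tx":0,"ty":-120,"tz":0,"yaw":0,"gripper":-1},{"tx":0,"ty":-145,"tz":0,"yaw":0,"gripper":-1},{"tx":0,"ty":-160,"tz":0,"yaw":0,"gripper":-1},{"tx":0,"ty":-165,"tz":0,"yaw":0,"gripper":-1},{"tx":0,"ty":-165,"tz":0,"yaw":0,"gripper":-1}])

```text
t: 15.82
tcp_pos: [536.4, 142.2, 207.0]
tcp_rot: [0.5, -0.5, 0.5, -0.5]
ft_force: [0.1, -0.6, -1.4]
gripper_width: 0.221
```

```bash
python3 - <<'E'
from h import *
import pickle
s=sense();print(s["t"],s["tcp_pos"],s["ft_force"],s["gripper_width"])
w=wristcap();c=capture("scene");pickle.dump((w,c),open("c9.pkl","wb"))
a=cv2.resize(c["image"][60:300,180:460],(420,360),interpolation=cv2.INTER_CUBIC)
b=cv2.resize(w["image"][120:480,140:500],(360,360))
cv2.imwrite("pics/c9.png",np.hstack([a,b]))
E
```

```text
15.825 [536.35087672 142.16160624 206.95458624] [ 0.11760217 -0.55429337 -1.38593031] 0.22118528972875745
```

View pics/c9.png

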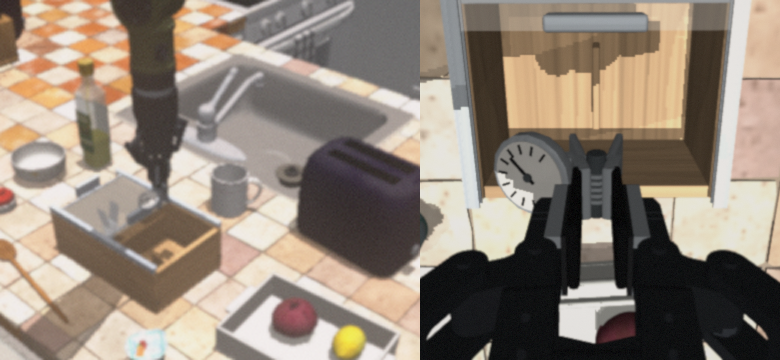

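The clip is held squeezed and upright with its dial to the left, hinge at (597,165) in the wrist half, which is centred between the pads. I'll carry it to a spot where the wrist camera sees the near rim past the dial, and measure the rim numerically.

Call:
play_rows(moves=[{"tx":0,"ty":-30,"tz":0,"yaw":0,"gripper":-1},{"tx":25,"ty":-60,"tz":3,"yaw":0,"gripper":-1},{"tx":60,"ty":-85,"tz":6,"yaw":0,"gripper":-1},{"tx":100,"ty":-93,"tz":10,"yaw":0,"gripper":-1},{"tx":140,"ty":-93,"tz":14,"yaw":0,"gripper":-1},{"tx":180,"ty":-93,"tz":18,"yaw":0,"gripper":-1},{"tx":220,"ty":-93,"tz":22,"yaw":0,"gripper":-1},{"tx":242,"ty":-93,"tz":24,"yaw":0,"gripper":-1},{"tx":252,"ty":-93,"tz":24,"yaw":0,"gripper":-1},{"tx":252,"ty":-93,"tz":24,"yaw":0,"gripper":-1},{"tx":252,"ty":-93,"tz":24,"yaw":0,"gripper":-1}])

```text
t: 17.3
tcp_pos: [560.3, -108.9, 300.0]
tcp_rot: [-0.5, 0.5, -0.5, 0.5]
ft_force: [-0.8, -0.3, -1.3]
gripper_width: 0.223
```

```bash
python3 - <<'E'
from h import *
import pickle
s=sense();print(s["t"],s["tcp_pos"].round(1),s["gripper_width"])
w=wristcap();pickle.dump(w,open("w10.pkl","wb"));cv2.imwrite("pics/w10.png",w["image"])
g=cv2.GaussianBlur(cv2.cvtColor(w["image"],cv2.COLOR_BGR2GRAY),(3,3),0)
# profiles across predicted near rim at several y
for y in (-50,-70,-90,-110,-130,-150,-170,-190,-210,-230):
    out=[]
    for x in range(440,481,2):
        u,v=proj(w,(x,y,60)).round().astype(int)
        out.append(int(g[v,u]) if 0<=v<480 and 0<=u<640 else -1)
    print(y,proj(w,(455,y,60)).round(),out)
E
```

```text
17.3 [ 560.3 -108.9  300. ] 0.2231750561527763
-50 [206. 130.] [192, 191, 191, 191, 191, 193, 196, 197, 198, 198, 197, 197, 196, 196, 188, 169, 170, 168, 165, 162, 163]
-70 [207. 151.] [189, 189, 188, 188, 185, 173, 192, 187, 80, 62, 61, 61, 59, 67, 148, 196, 198, 200, 201, 201, 201]
-90 [209. 172.] [194, 194, 193, 191, 191, 191, 186, 197, 168, 83, 54, 53, 53, 52, 99, 185, 202, 202, 202, 202, 202]
-110 [211. 192.] [199, 198, 199, 200, 200, 199, 193, 191, 194, 132, 60, 54, 54, 53, 53, 107, 192, 202, 202, 202, 202]
-130 [213. 212.] [202, 201, 201, 201, 201, 201, 200, 194, 200, 181, 94, 54, 52, 53, 54, 54, 113, 194, 202, 202, 202]
-150 [214. 231.] [162, 161, 162, 163, 163, 162, 161, 161, 178, 199, 180, 93, 55, 54, 53, 52, 76, 169, 202, 202, 202]
-170 [216. 249.] [200, 200, 198, 198, 199, 200, 201, 201, 196, 197, 196, 173, 82, 54, 54, 53, 54, 94, 182, 201, 202]
-190 [217. 267.] [202, 202, 202, 202, 201, 202, 202, 200, 173, 106, 84, 93, 104, 107, 111, 111, 112, 111, 83, 52, 98]
-210 [219. 284.] [201, 201, 202, 201, 197, 137, 97, 112, 113, 112, 110, 92, 72, 102, 105, 73, 50, 38, 86, 110, 113]
-230 [220. 301.] [194, 194, 195, 193, 190, 187, 161, 172, 195, 194, 188, 181, 167, 168, 146, 136, 122, 126, 171, 178, 124]
```

The rim's inner edge fits x ≈ 464.4 at y = −190, so its centre line is near 461.4 and the dish is turned by about 0.07 rad. The top view agrees within about 2 mm. I'll move over the spot and come down to just above the rim.

Call:
play_rows(moves=[{"tx":20,"ty":0,"tz":-25,"yaw":-0.02,"gripper":-1},{"tx":45,"ty":0,"tz":-55,"yaw":-0.04,"gripper":-1},{"tx":70,"ty":20,"tz":-85,"yaw":-0.07,"gripper":-1},{"tx":81,"ty":50,"tz":-99,"yaw":-0.07,"gripper":-1},{"tx":81,"ty":90,"tz":-99,"yaw":-0.07,"gripper":-1},{"tx":81,"ty":130,"tz":-99,"yaw":-0.07,"gripper":-1},{"tx":81,"ty":165,"tz":-99,"yaw":-0.07,"gripper":-1},{"tx":81,"ty":185,"tz":-99,"yaw":-0.07,"gripper":-1},{"tx":81,"ty":190,"tz":-99,"yaw":-0.07,"gripper":-1},{"tx":81,"ty":190,"tz":-99,"yaw":-0.07,"gripper":-1}])

```text
t: 18.6
tcp_pos: [461.9, -190.5, 110.6]
tcp_rot: [-0.517, 0.482, -0.482, 0.517]
ft_force: [-0.1, 0.0, -0.8]
gripper_width: 0.223
```

```bash
python3 - <<'E'
from h import *
import pickle
s=sense();print(s["t"],s["tcp_pos"].round(1),s["ft_force"].round(1))
w=wristcap()
g=cv2.GaussianBlur(cv2.cvtColor(w["image"],cv2.COLOR_BGR2GRAY),(3,3),0)
for y in (-90,-105,-120,-130,-140,-150,-160):
    out=[]
    for x in range(446,475,2):
        u,v=proj(w,(x,y,60)).round().astype(int)
        out.append(int(g[v,u]) if 0<=v<480 and 0<=u<640 else -1)
    print(y,proj(w,(455,y,60)).round(),out)
E
```

```text
18.6 [ 461.9 -190.5  110.6] [-0.1  0.  -0.8]
-90 [317.  65.] [134, 135, 133, 123, 139, 117, 129, 152, 153, 153, 153, 151, 152, 152, 150]
-105 [315.  98.] [141, 141, 142, 118, 137, 136, 105, 141, 151, 151, 150, 150, 150, 149, 149]
-120 [313. 130.] [120, 119, 119, 117, 122, 140, 117, 123, 146, 147, 148, 147, 147, 147, 146]
-130 [312. 150.] [117, 117, 121, 121, 100, 121, 112, 113, 122, 122, 122, 122, 122, 121, 122]
-140 [310. 170.] [117, 118, 118, 117, 113, 112, 119, 98, 121, 121, 121, 122, 121, 121, 121]
-150 [309. 189.] [116, 114, 112, 113, 112, 104, 121, 103, 114, 121, 121, 120, 121, 120, 120]
-160 [308. 208.] [109, 111, 112, 115, 115, 97, 120, 117, 108, 120, 120, 119, 120, 120, 120]
```

Close up, the rim centre line comes out at 461.1 for y = −190 with a slope of 0.07, which agrees. Going down in stages with a force check.

Call:
play_rows(moves=[{"tx":0,"ty":6,"tz":-0.5,"yaw":0,"gripper":-1},{"tx":0,"ty":12,"tz":-0.5,"yaw":0,"gripper":-1},{"tx":0,"ty":18,"tz":-0.5,"yaw":0,"gripper":-1},{"tx":0,"ty":24,"tz":-0.5,"yaw":0,"gripper":-1},{"tx":0,"ty":24,"tz":-0.5,"yaw":0,"gripper":-1}])

```text
t: 19.27
tcp_pos: [460.4, -190.6, 85.5]
tcp_rot: [0.517, -0.483, 0.482, -0.517]
ft_force: [0.5, 0.8, -0.4]
gripper_width: 0.224
```

Call:
play_rows(moves=[{"tx":0,"ty":5,"tz":0,"yaw":0,"gripper":-1},{"tx":0,"ty":10,"tz":0,"yaw":0,"gripper":-1},{"tx":0,"ty":15,"tz":0,"yaw":0,"gripper":-1},{"tx":0,"ty":17,"tz":0,"yaw":0,"gripper":-1},{"tx":0,"ty":17,"tz":0,"yaw":0,"gripper":-1}])

```text
t: 19.9
tcp_pos: [460.8, -190.8, 69.0]
tcp_rot: [0.517, -0.482, 0.482, -0.517]
ft_force: [0.1, -0.0, -1.6]
gripper_width: 0.226
```

Call:
play_rows(moves=[{"tx":0,"ty":1,"tz":0,"yaw":0,"gripper":-1},{"tx":0,"ty":2,"tz":0,"yaw":0,"gripper":-1},{"tx":0,"ty":3,"tz":0,"yaw":0,"gripper":-1},{"tx":0,"ty":3,"tz":0,"yaw":0,"gripper":-1}])

```text
t: 20.4
tcp_pos: [460.9, -190.8, 66.2]
tcp_rot: [0.517, -0.482, 0.482, -0.517]
ft_force: [0.1, 0.3, -1.0]
gripper_width: 0.221
```

Call:
play_rows(moves=[{"tx":0,"ty":1,"tz":0,"yaw":0,"gripper":-1},{"tx":0,"ty":2,"tz":0,"yaw":0,"gripper":-1},{"tx":0,"ty":2,"tz":0,"yaw":0,"gripper":-1}])

```text
t: 20.78
tcp_pos: [461.1, -190.9, 65.1]
tcp_rot: [-0.517, 0.482, -0.482, 0.517]
ft_force: [-2.3, 0.7, 6.3]
gripper_width: 0.218
```

Call:
play_rows(moves=[{"tx":0,"ty":1,"tz":0,"yaw":0,"gripper":-1},{"tx":0,"ty":2,"tz":0,"yaw":0,"gripper":-1},{"tx":0,"ty":2,"tz":0,"yaw":0,"gripper":-1}])

```text
t: 21.15
tcp_pos: [461.2, -191.0, 64.9]
tcp_rot: [-0.517, 0.482, -0.483, 0.517]
ft_force: [-5.0, 1.6, 21.3]
gripper_width: 0.221
```

It seated at a reading of 65.0 as predicted. Releasing, then rising straight up.

Call:
play_rows(moves=[{"tx":0,"ty":0,"tz":0,"yaw":0,"gripper":0.6},{"tx":0,"ty":0,"tz":0,"yaw":0,"gripper":0.6},{"tx":0,"ty":0,"tz":0,"yaw":0,"gripper":0.6},{"tx":0,"ty":0,"tz":0,"yaw":0,"gripper":0.6},{"tx":0,"ty":0,"tz":0,"yaw":0,"gripper":0.6},{"tx":0,"ty":-10,"tz":0,"yaw":0,"gripper":0.6},{"tx":0,"ty":-25,"tz":0,"yaw":0,"gripper":0.6},{"tx":0,"ty":-50,"tz":0,"yaw":0,"gripper":0.6},{"tx":0,"ty":-90,"tz":0,"yaw":0,"gripper":0.6},{"tx":0,"ty":-130,"tz":0,"yaw":0,"gripper":0.6},{"tx":0,"ty":-180,"tz":0,"yaw":0,"gripper":0.6},{"tx":0,"ty":-200,"tz":0,"yaw":0,"gripper":0.6},{"tx":0,"ty":-200,"tz":0,"yaw":0,"gripper":0.6}])

```text
t: 22.78
tcp_pos: [462.2, -191.4, 264.5]
tcp_rot: [-0.517, 0.481, -0.484, 0.518]
ft_force: [1.0, -0.3, 0.4]
gripper_width: 0.803
```

Call:
play_rows(moves=[{"tx":-40,"ty":0,"tz":10,"yaw":0.07,"gripper":-1},{"tx":-90,"ty":0,"tz":22,"yaw":0.07,"gripper":-1},{"tx":-140,"ty":0,"tz":35,"yaw":0.07,"gripper":-1},{"tx":-190,"ty":0,"tz":47,"yaw":0.07,"gripper":-1},{"tx":-240,"ty":0,"tz":60,"yaw":0.07,"gripper":-1},{"tx":-290,"ty":0,"tz":72,"yaw":0.07,"gripper":-1},{"tx":-340,"ty":0,"tz":84,"yaw":0.07,"gripper":-1},{"tx":-385,"ty":0,"tz":96,"yaw":0.07,"gripper":-1},{"tx":-420,"ty":0,"tz":104,"yaw":0.07,"gripper":-1},{"tx":-420,"ty":0,"tz":104,"yaw":0.07,"gripper":-1},{"tx":-420,"ty":50,"tz":104,"yaw":0.07,"gripper":-1},{"tx":-420,"ty":100,"tz":104,"yaw":0.07,"gripper":-1},{"tx":-420,"ty":100,"tz":104,"yaw":0.07,"gripper":-1}])

```text
t: 24.4
tcp_pos: [530.7, 232.5, 157.4]
tcp_rot: [0.504, -0.502, 0.499, -0.496]
ft_force: [-1.5, 0.8, 0.8]
gripper_width: 0.003
```

Call:
play_rows(moves=[{"tx":0,"ty":0,"tz":0,"yaw":0,"gripper":-1},{"tx":0,"ty":0,"tz":0,"yaw":0,"gripper":-1}])

```text
t: 24.65
tcp_pos: [537.3, 235.9, 164.8]
tcp_rot: [-0.498, 0.499, -0.501, 0.501]
ft_force: [-0.0, 0.4, 0.7]
gripper_width: -0.001
```

Descend 62 mm beside the tab, then push toward −y.

Call:
play_rows(moves=[{"tx":0,"ty":25,"tz":-1,"yaw":0,"gripper":-1},{"tx":0,"ty":50,"tz":-1,"yaw":0,"gripper":-1},{"tx":0,"ty":62,"tz":-1,"yaw":0,"gripper":-1},{"tx":0,"ty":62,"tz":-1,"yaw":0,"gripper":-1},{"tx":12,"ty":62,"tz":-1,"yaw":0,"gripper":-1},{"tx":24,"ty":62,"tz":-1,"yaw":0,"gripper":-1},{"tx":38,"ty":62,"tz":-1,"yaw":0,"gripper":-1},{"tx":52,"ty":62,"tz":-1,"yaw":0,"gripper":-1},{"tx":66,"ty":62,"tz":-1,"yaw":0,"gripper":-1},{"tx":80,"ty":62,"tz":-1,"yaw":0,"gripper":-1},{"tx":94,"ty":62,"tz":-1,"yaw":0,"gripper":-1},{"tx":106,"ty":62,"tz":-1,"yaw":0,"gripper":-1},{"tx":116,"ty":62,"tz":-1,"yaw":0,"gripper":-1},{"tx":122,"ty":62,"tz":-1,"yaw":0,"gripper":-1},{"tx":122,"ty":62,"tz":-1,"yaw":0,"gripper":-1}])

```text
t: 26.52
tcp_pos: [533.7, 112.6, 99.9]
tcp_rot: [0.5, -0.5, 0.5, -0.499]
ft_force: [0.6, -0.2, -0.6]
gripper_width: -0.003
```

Call:
play_rows(moves=[{"tx":2,"ty":0,"tz":0,"yaw":0,"gripper":-1},{"tx":5,"ty":0,"tz":0,"yaw":0,"gripper":-1},{"tx":8,"ty":0,"tz":0,"yaw":0,"gripper":-1},{"tx":8,"ty":0,"tz":0,"yaw":0,"gripper":-1}])

```text
t: 27.02
tcp_pos: [534.3, 105.1, 100.1]
tcp_rot: [0.5, -0.5, 0.5, -0.5]
ft_force: [-0.2, 1.0, 0.1]
gripper_width: -0.002
```

Call:
play_rows(moves=[{"tx":1,"ty":0,"tz":0,"yaw":0,"gripper":-1},{"tx":3,"ty":0,"tz":0,"yaw":0,"gripper":-1},{"tx":3,"ty":0,"tz":0,"yaw":0,"gripper":-1}])

```text
t: 27.4
tcp_pos: [534.4, 102.2, 100.2]
tcp_rot: [0.5, -0.5, 0.5, -0.5]
ft_force: [-1.0, 0.1, -1.8]
gripper_width: 0.002
```

Call:
play_rows(moves=[{"tx":1,"ty":0,"tz":0,"yaw":0,"gripper":-1},{"tx":3,"ty":0,"tz":0,"yaw":0,"gripper":-1},{"tx":3,"ty":0,"tz":0,"yaw":0,"gripper":-1}])

```text
t: 27.78
tcp_pos: [534.4, 101.3, 100.3]
tcp_rot: [-0.499, 0.501, -0.499, 0.501]
ft_force: [-0.7, 6.1, -1.0]
gripper_width: 0.001
```

Call:
play_rows(moves=[{"tx":1,"ty":0,"tz":0,"yaw":0,"gripper":-1},{"tx":2,"ty":0,"tz":0,"yaw":0,"gripper":-1},{"tx":2,"ty":0,"tz":0,"yaw":0,"gripper":-1}])

```text
t: 28.15
tcp_pos: [534.5, 101.3, 100.3]
tcp_rot: [-0.498, 0.502, -0.497, 0.503]
ft_force: [-1.3, 11.2, -2.1]
gripper_width: -0.002
```

The lid is on its stop: the reading stays at 101.3 while the force builds to 11 N. I'll back off, rise and clear the view for a final check.

Call:
play_rows(moves=[{"tx":-10,"ty":0,"tz":0,"yaw":0,"gripper":-1},{"tx":-15,"ty":-20,"tz":0,"yaw":0,"gripper":-1},{"tx":-15,"ty":-60,"tz":0,"yaw":0,"gripper":-1},{"tx":-15,"ty":-110,"tz":-20,"yaw":0,"gripper":-1},{"tx":-15,"ty":-150,"tz":-60,"yaw":0,"gripper":-1},{"tx":-30,"ty":-180,"tz":-110,"yaw":0,"gripper":-1},{"tx":-50,"ty":-200,"tz":-160,"yaw":0,"gripper":-1},{"tx":-80,"ty":-200,"tz":-210,"yaw":0,"gripper":-1},{"tx":-110,"ty":-200,"tz":-240,"yaw":0,"gripper":-1},{"tx":-140,"ty":-200,"tz":-250,"yaw":0,"gripper":-1},{"tx":-140,"ty":-200,"tz":-250,"yaw":0,"gripper":-1}])

```text
t: 29.52
tcp_pos: [284.1, 238.4, 300.5]
tcp_rot: [-0.501, 0.499, -0.5, 0.501]
ft_force: [0.1, -0.5, -0.1]
gripper_width: 0.004
```

```bash
python3 - <<'E'
from h import *
import pickle
s=sense();print(s["t"],s["tcp_pos"].round(),s["ft_force"].round(1))
c=capture("top");d=capture("scene");pickle.dump((c,d),open("fin.pkl","wb"))
a=cv2.resize(c["image"][180:310,120:500],(780,267),interpolation=cv2.INTER_CUBIC)
b=cv2.resize(d["image"][160:340,200:460],(468,324),interpolation=cv2.INTER_CUBIC)
e=cv2.resize(d["image"][235:325,315:405],(312,324),interpolation=cv2.INTER_CUBIC)
cv2.imwrite("pics/fin.png",np.clip(np.vstack([a,np.hstack([b,e])])*1.2,0,255).astype(np.uint8))
old=pickle.load(open("c0.pkl","rb"))
for n,(x0,x1,y0,y1) in dict(tabR=(266,286,220,265),tabL=(128,146,215,255),dishright=(440,490,205,300)).items():
    print(n,np.abs(c["image"][y0:y1,x0:x1].astype(int)-old["top"]["image"][y0:y1,x0:x1]).mean().round(1))
for z in (64.5,96.5,115):print(z,proj(c,(461,-190,z)),proj(d,(461,-190,z)))
E
```

```text
29.525 [284. 238. 300.] [ 0.1 -0.5 -0.1]
tabR 4.4
tabL 4.7
dishright 5.2
64.5 [411.39146201 292.19966449] [364.75701435 297.1580367 ]
96.5 [414.40956684 290.01618347] [365.64366707 288.17305298]
115 [416.23823705 288.69316677] [366.17195138 282.81028107]
```

The viewer's limit is reached, so the last checks are numeric.

```bash
python3 - <<'E'
from h import *
import pickle
old=pickle.load(open("c0.pkl","rb"));c,d=pickle.load(open("fin.pkl","rb"))
G=lambda i:cv2.cvtColor(i,cv2.COLOR_BGR2GRAY).astype(np.float32)
def sh(n,k,x0,x1,y0,y1):
    A=G(old[k]["image"])[y0:y1,x0:x1];B=G((c if k=="top" else d)["image"])[y0:y1,x0:x1]
    print(n,k,[np.round(v,2) for v in cv2.phaseCorrelate(A,B,cv2.createHanningWindow(A.shape[::-1],cv2.CV_32F))],abs(A-B).mean())
sh("background","top",480,600,60,180)
sh("tabR","top",262,292,215,270);sh("tabL","top",124,150,210,262);sh("dishR","top",430,495,200,305);sh("dishall","top",335,495,200,285);sh("plainclip","top",155,200,220,260)
for k,cc in(("top",c),("scene",d)):
    D=(cv2.GaussianBlur(np.abs(G(old[k]["image"])-G(cc["image"])),(3,3),0)>30).astype(np.uint8)
    n,l,st,ce=cv2.connectedComponentsWithStats(D)
    for i in range(1,n):
        if st[i,4]>15:print(k,st[i],ce[i].round(1))
# dial plane point estimates: hinge projection and dial centre guess
for X in((461,-190,64.5),(461,-190,115),(430,-192,50)):print(X,proj(c,X).round(),proj(d,X).round())
E
```

```text
background top [array([ 0.01, -0.  ]), np.float64(0.99)] 1.9592249
tabR top [array([-0.06,  0.08]), np.float64(0.97)] 4.6048484
tabL top [array([0.38, 0.04]), np.float64(0.98)] 4.5931954
dishR top [array([0.05, 0.  ]), np.float64(1.0)] 5.3263
dishall top [array([ 0.02, -0.03]), np.float64(0.96)] 5.86625
plainclip top [array([ 0.51, -0.  ]), np.float64(0.94)] 1.3748915
top [243 235  12  10 100] [248.6 239.8]
top [395 279  29  39 528] [408.  296.3]
top [    0   297   187   183 19879] [ 68.9 387.3]
top [  0 450   3  10  21] [  0.7 453.8]
top [228 450  21  30 376] [235.7 468.8]
top [116 475   7   5  20] [118.8 477. ]
top [278 477  17   3  41] [285.6 478.2]
scene [  27    0  143   82 4619] [114.3  28.6]
scene [   0   47   80  150 4507] [ 40.8 109.2]
scene [142  87  33  20 440] [159.2  97.8]
scene [   0   96  115  261 6144] [ 50.7 222.4]
scene [ 142  103   55   76 2418] [168.9 138.8]
scene [   0  176   56  113 1400] [ 21.5 231.9]
scene [282 216  13  17 122] [288.5 224.7]
scene [163 251  44  24 627] [185.6 260.1]
scene [358 283  17  21 253] [366.4 292.6]
scene [157 285  23  16 257] [168.3 292.8]
scene [  0 291   6  12  35] [  1.9 296.2]
scene [ 53 290   9  10  41] [ 57.  294.3]
scene [ 59 301   7   7  23] [ 62.3 303.6]
scene [349 301  19  26 335] [358.1 313.6]
scene [170 302   6   7  24] [173.  304.9]
scene [178 302  16  28 266] [185.8 315.3]
scene [  6 304   8   9  29] [  9.1 307.7]
scene [145 315  20  35 283] [155.9 335.9]
scene [  19  324   98   81 1970] [ 74.  377.7]
scene [ 83 333   5   9  22] [ 85.1 336.7]
scene [191 334   4   6  18] [192.7 336.6]
scene [183 341  10  14  90] [187.6 347.2]
scene [182 400  11  12  47] [187.8 406.7]
scene [  80  411   63   35 1204] [109.9 425.2]
(461, -190, 64.5) [411. 292.] [365. 297.]
(461, -190, 115) [416. 289.] [366. 283.]
(430, -192, 50) [411. 308.] [357. 309.]
```

```bash
python3 -c "
from plant import *
print(close_job())"
```

```text
the job is handed in; nothing more can be done
None
```

The thermometer is clipped on the dish's near edge and let go, both lids are shut, and the job was handed in at about 30 s of the 66 s allowed. I slid back the right lid, squeezed and lifted out the dial clip, seated it near the middle of the edge with the dial outside, and pushed the lid back to its stop.

**Tool offset:** The fingertips turned out to be about 17 mm behind the reported TCP, not ahead of it. My first pushes passed over the lid's tab. I found the offset by touching the top of the tab, which peaked at about 32 N wrist force, and corrected for it.

**Last checks:**
- **Seating:** the clip came to rest at the height I predicted, with contact force rising to 21 N before I released it.
- **Lids:** the right lid was pushed against its stop at 11 N. In the top view both tabs are back within 0.4 px (about 0.7 mm) of where they started.
- **Dish and plain clip:** neither shows movement beyond about 0.5 px.
- **Clip on the rim:** what changed at the dish edge matches the clip upright, with its tails' tops near 115 mm and the dial outside.

**Not checked:** I miscounted the picture views and hit the limit of 12, so the final state was checked only by numbers from the images, not by eye. I also had no direct reading of how far the clip is closed on the rim.

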